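Stow a volume control in a touch-latch drawer

ROBOT

A 7-joint arm with a two-finger parallel gripper is mounted at the origin on the work surface. World frame = base frame: x ahead of the robot, y to its left, z up, the work surface at z = 0. Lengths are in m, angles in rad, forces in N, time in s.
With the tool pointing down it reaches from about 0.4 to 0.85 m from the base axis. Payload 4.4 kg.
Tool frame: the origin (TCP) lies on the centre line of the jaws, within the pads' length; the fingertips stand 14 mm ahead of it and the grasp point (between the pads) lies 5 mm behind it; z points along the fingers, y is the direction in which the jaws open and shut (so a half turn about z gives the same grasp; the last joint's range is limited). The gripper opens to 94 mm and grips with 3 to 60 N. Pads are 16 mm wide; open, the fingers measure 119 mm over their backs; the gripper's body (75 mm by 177 mm) begins 78 mm behind the grasp point.
Start: joints at [1.208, 0.628, 0.038, 1.517, -0.027, 0.996, -0.02], TCP at [0.19, -0.622, 0.199] pointing down, gripper open.
Joint ranges: [-3.06, 3.06], [-0.37, 2.12], [-1.25, 1.32], [0.18, 2.47], [-1.1, 4.24], [0.23, 1.98], [-2.94, 2.94]. Speed limits (rad/s): [2.57, 2.57, 3.14, 3.14, 3.14, 3.14, 3.14].

INTERFACE

Orientations are given as a 3x3 rotation matrix whose columns are the frame's x, y, z axes.
In Python, from plant import status, vision, workorder gives the robot as it stands. The module is installed in compiled form; this text tells all that it offers.
- The arm moves only by the shell command python3 -m pendant 'ROWS' [FORCE]. ROWS is JSON, one flat list of numbers, 5 for each row, row after row: the closure in counts, from 0 (fully open) to 255 (shut), then the shift along the tool's x, y, z in cm, then the turn about the tool's z in rad. A call has 1 to 12 rows; each row is the pose to reach, as a shift and turn from the pose measured when the call began, along the tool's axes at that moment; what a row does not reach only later rows make up. A row lasts 1/8 s, in which the tool goes at most 62.5 mm and 10.7 degrees, less where a joint would pass 70% of its speed; a pose out of reach is approached as far as the arm can. A call with a gripper value outside its range is refused whole. The fingers move at their own pace and stop on an object; FORCE is the grip in N (left out, the last holds). Time passes only in rows, so rows that repeat a pose let the fingers close. It gives the time, the measured TCP pose, the force and the opening at its end, in the units of the state.
- status.get_state(): the state, without advancing time (a new reading comes with each control period).
- vision.get_image(name): name is "side" or "top"; returns the picture (400x640x3 uint8, blue, green, red); there is no depth.
- vision.camera_info(name): a dict with "vfov" (degrees; the focal length in pixels is half the picture's height over the tangent of half this angle, whatever the lens; pixels are square), "cx", "cy" (the principal point, pixels), "R" (3x3) and "t" (3): a world point X has camera coordinates R X + t. Camera axes: x right, y down, z forward; pixel columns grow to the right and rows downward; lengths in m; the calibration is good to about 2 mm. A picture is of the moment at which its call begins. camera_info takes no time and is no camera call.
- workorder.hand_in(): hands the job in, once; it reports no verdict.
The state is a dict: "time": time; "qpos": joint angles; "dq": joint speeds; "effort": joint torques, N m; "tool_pos": TCP position; "ee_rot": TCP orientation; "force": force on the tool from outside, world axes, zero at the start; "ft_torque": the same for the moment, N m; "finger_gap": finger opening in m.
Only numpy, scipy, OpenCV 4.12 (cv2) and the standard library are available. Lean on these libraries where they do the work, as an engineer would, in place of code of your own. Each camera call takes 0.05 s, during which the arm holds its last target. There are 200 camera calls.

TASK

Put the loose volume control (small metal can with a black knob) away in the handle-less touch-latch drawer: press the drawer front in until its latch lets go and it springs ajar, set the control on the tray floor and let go of it, then push the front back in until it latches and stays shut by itself. Press gently: the arm must never bear on the cabinet or its drawer with more than 20 N. Leave the pickup, the jar and the screwdriver where they are.

Things in the scene. Friction and masses are not known exactly. Their poses are not given: they have to be found in the camera images.
- cabinet: Low wooden drawer cabinet fixed to the bench, case 220 deep (x) x 200 wide (y) x 80 mm high. Origin: centre of its underside. Its +x points from the drawer front into the case (pressing direction), so the front faces its -x; z up. The case's open face is at x = -110 mm; sides and top are plain.
- drawer (a joint): Drawer's travel out, m: 0 to 0.004 when latched (varies), 0.090 when sprung fully out. Push-push latch: pressed about 5 mm inward of its latched rest it trips, and springs out as the push is withdrawn (follows the finger; clear 110 mm). From fully out, pressing to that same depth and withdrawing latches it; pressing again trips it again. Too short a push does nothing.
- drawer_front (a point): Middle of the outer front face, where to press, 50 mm above the bench; axes as cabinet's; moves with the drawer (132 mm before cabinet's origin at joint 0). Plain panel, 200 wide, 14 thick, 4 to 82 mm above bench. Resistance: spring 8 N shut, 4.5 N out, plus 22 N per m/s; trips at 9 N; some 6 mm past rest it meets a rubber stop (over 10 N/mm): 11 to 16 N is a full push.
- drawer_floor (a point): Point on the tray floor, 20 mm above the bench, mid-way in the part uncovered when the drawer is out; moves with the drawer, 62 mm behind the outer front face; axes as cabinet's. Drawer out, the opening is 98 mm long (x) between front panel and case, 160 mm wide (y) between side walls 36 mm high.
- pot: Volume control of a guitar amplifier, loose, upright on the bench, about 70 g: aluminium can 34 mm diameter, 16 high, a thin brass neck, and on top a black round knob 30 mm diameter from 20 to 40 mm high. Origin: centre of its underside; z up its axis. Grip it by the knob from above.
- pickup: Bystander: metal-covered guitar pickup, 70 x 38 x 22 mm block lying on the bench. Origin: centre of its underside.
- jar: Bystander: small lidded jar, 40 mm diameter, 55 high. Origin: centre of its underside.
- driver: Bystander: screwdriver about 170 mm long lying on the bench along its x. Origin: below its middle.

How it is judged:
On the way, in this order (a step that is already met when the one before it is completed fails the run):
1. the latch is tripped and the drawer springs out (value of joint drawer above 0.06 m), for 0.2 s.
2. the control stands or lies on the tray floor of the open drawer, let go (x of pot in the frame of drawer_floor between -0.046 and 0.124 m and y of pot in the frame of drawer_floor between -0.08 and 0.08 m and z of pot in the frame of drawer_floor between -0.006 and 0.025 m and value of joint drawer above 0.05 m and contact force between the fingers and pot below 0.05 N and linear speed of pot below 0.05 m/s), for 0.2 s.
At the end, for the whole second after the job is handed in: The drawer is latched shut (joint between -3 and 8 mm, at rest) with nobody holding it, and the volume control lies at rest within the tray, its origin no more than 25 mm above the tray floor (x of pot in the frame of drawer_floor between -0.046 and 0.124 m and y of pot in the frame of drawer_floor between -0.08 and 0.08 m and z of pot in the frame of drawer_floor between -0.006 and 0.025 m and value of joint drawer between -0.003 and 0.008 m and velocity of joint drawer between -0.01 and 0.01 m/s and linear speed of pot below 0.05 m/s); the robot touches nothing.
It fails at once if the arm or gripper bears on the cabinet or drawer with more than 20 N (contact force between any of the fingers, the arm and cabinet above 20 N).
It fails at once if the pickup, jar or screwdriver is moved more than 20 mm (distance of any of pickup, jar, driver from where it was at the start of the episode above 0.02 m).
It also fails if it takes over 72 s, if anything falls off the work surface, if the arm or the gripper's body presses on something with over 40 N, if the wrist force passes 120 N, or if a joint passes its speed limit or range.

## Working session

There is one attempt and no reset: what is moved stays moved. The work goes in short steps, Python scripts to look and compute and a shell command to move; the robot and the scene stay as the last step left them, time stands still between calls to the robot, and variables do not carry over. Pictures are saved under pics/ and viewed, about 8 in all and at most 12, crops included, and the job is handed in when it is done.

```bash
mkdir -p pics; cat > h.py <<'E'
import numpy as np, cv2
from plant import status, vision, workorder
def cam(n):
    c=vision.camera_info(n); return 200/np.tan(np.radians(c["vfov"])/2),c["cx"],c["cy"],np.array(c["R"]),np.array(c["t"])
def onplane(n,u,v,z):
    f,cx,cy,R,t=cam(n); d=R.T@np.array([(u-cx)/f,(v-cy)/f,1]); o=-R.T@t
    return o+d*(z-o[2])/d[2]
def proj(n,X):
    f,cx,cy,R,t=cam(n); p=R@np.array(X)+t; return np.array([cx+f*p[0]/p[2],cy+f*p[1]/p[2]])
def snap(n,name):
    im=np.array(vision.get_image(n)); cv2.imwrite(f"pics/{name}.png",im); return im
E
python3 - <<'E'
from h import *
snap("top","top0");snap("side","side0")
for n in("top","side"):
    f,cx,cy,R,t=cam(n);print(n,f,cx,cy,(-R.T@t).round(3),R.round(2).tolist())
s=status.get_state();print({k:np.round(v,3).tolist() for k,v in s.items()})
E
```

```text
top 489.43324497632864 319.8537822003695 202.54913549977258 [0.489 0.037 1.451] [[0.02, -1.0, 0.0], [-1.0, -0.02, -0.07], [0.07, -0.0, -1.0]]
side 471.348859614458 323.10502022681726 198.40233942960108 [ 0.491 -1.061  0.952] [[1.0, -0.08, 0.0], [-0.05, -0.63, -0.77], [0.06, 0.77, -0.64]]
{'time': 0.1, 'qpos': [1.208, 0.629, 0.038, 1.518, -0.027, 0.996, -0.02], 'dq': [-0.001, -0.002, -0.002, -0.004, 0.001, -0.001, -0.003], 'effort': [0.001, -55.079, 1.147, -18.712, -0.052, 0.019, 0.0], 'tool_pos': [0.19, -0.621, 0.198], 'ee_rot': [[0.956, 0.292, -0.001], [0.292, -0.956, 0.002], [-0.0, -0.002, -1.0]], 'force': [-0.637, -0.295, 1.086], 'ft_torque': [0.056, -0.01, 0.008], 'finger_gap': 0.094}
```

View pics/top0.png

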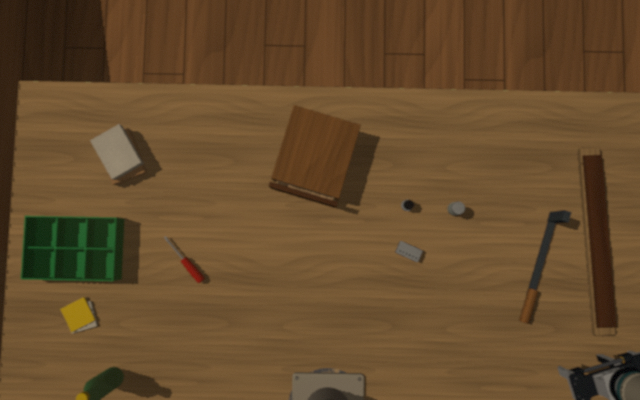

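View pics/side0.png

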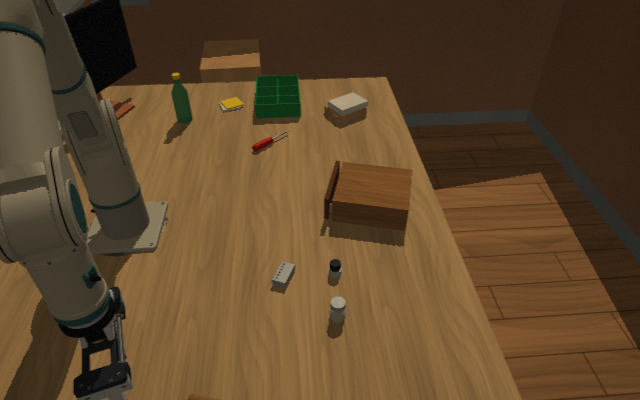

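Top view: cabinet top corners near (295,107), (360,123), (339,200), (275,183), with the front panel below it. The pot is at (408,205), the jar at (457,209), the pickup at (409,251) and the driver at (187,262). Next I refine these from an enlarged crop and masks.

```bash
python3 - <<'E'
from h import *
t=cv2.imread("pics/top0.png");s=cv2.imread("pics/side0.png")
c=cv2.resize(t[95:215,255:375],None,fx=5,fy=5,interpolation=cv2.INTER_CUBIC);cv2.imwrite("pics/crop0.png",c)
def blob(im,box,thr):
    x0,y0,x1,y1=box;g=im[y0:y1,x0:x1].max(2);m=(g<thr).astype(np.uint8)
    n,l,st,ce=cv2.connectedComponentsWithStats(m);i=1+st[1:,4].argmax();print(st[i]+[x0,y0,0,0,0]);return ce[i]+[x0,y0]
a=blob(t,(398,195,420,217),45);b=blob(s,(325,255,345,275),45)
print("knob",a,onplane("top",*a,.040),b,onplane("side",*b,.035))
for p in[(295,107),(360,123),(339,200),(275,183)]:print("top corner",onplane("top",*p,.08).round(3))
for p in[(270,185),(338,206)]:print("front",onplane("top",*p,.08).round(3))
for n,p,z in[("jar",(457,209),.055),("pickup",(409,251),.022)]:print(n,onplane("top",*p,z).round(3))
E
```

```text
[404 201  10   8  64]
[330 260  10  12 106]
knob [408.640625 204.5     ] [ 0.59190691 -0.22502554  0.04      ] [334.56603774 265.48113208] [ 0.59088597 -0.22967633  0.035     ]
top corner [0.862 0.108 0.08 ]
top corner [ 0.819 -0.078  0.08 ]
top corner [ 0.598 -0.022  0.08 ]
top corner [0.643 0.159 0.08 ]
front [0.637 0.173 0.08 ]
front [ 0.581 -0.019  0.08 ]
jar [ 0.58  -0.361  0.055]
pickup [ 0.458 -0.23   0.022]
```

View pics/crop0.png

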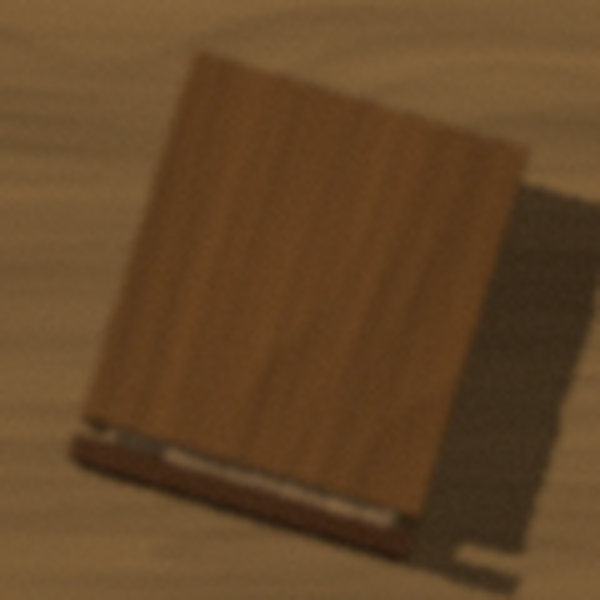

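```bash
cat > cab.py <<'E'
from h import *
px=np.array([(203,52),(526,148),(420,518),(88,420)])/5+[254.6,94.6]
P=np.array([onplane("top",*p,.08)[:2] for p in px])   # BL,BR,FR,FL
r=cv2.minAreaRect(P.astype(np.float32)*1000)
ex=((P[0]+P[1])-(P[2]+P[3]))/2; ey=((P[0]+P[3])-(P[1]+P[2]))/2
yaw=np.arctan2(ex[1],ex[0]); yaw2=np.arctan2(-ey[0],ey[1]); Y=(yaw+yaw2)/2
C=P.mean(0); X=np.array([np.cos(Y),np.sin(Y)]); Yv=np.array([-X[1],X[0]])
E
python3 - <<'E'
from cab import *
print("sizes",np.linalg.norm(ex),np.linalg.norm(ey),"yaw",yaw,yaw2,"C",C)
for p in[(73,438),(408,535),(73,458),(408,558)]:
    q=onplane("top",p[0]/5+254.6,p[1]/5+94.6,.08)[:2]-C;print("front edge in cab",q@X,q@Yv)
s=status.get_state();R=np.array(s["ee_rot"]);T=s["tool_pos"]
def go(p,z):
    d=np.array([*p,z])-T;print("shift cm",(R.T@d*100).round(2),np.round([*p,z],3))
print("turn",np.arctan2(R[1,0],R[0,0])-Y)
go(C-0.18*X,.2);go(C-0.18*X,.05)
E
```

```text
sizes 0.22016424334515258 0.193479144655341 yaw -0.26961514348572707 -0.272028727693044 C [0.735224   0.04414124]
front edge in cab -0.1223497815820333 0.10247460717357734
front edge in cab -0.12110033924546464 -0.0938622058014534
front edge in cab -0.13317833417838926 0.09916783190429172
front edge in cab -0.13352468826489491 -0.09752019615408146
turn 0.5676555765602926
shift cm [ 56.42 -57.33  -0.08] [0.562 0.092 0.2  ]
shift cm [ 56.42 -57.31  14.92] [0.562 0.092 0.05 ]
```

```bash
python3 -m pendant '[255,28,-28,0,0.28,255,56.4,-57.3,0,0.57,255,56.4,-57.3,0,0.57,255,56.4,-57.3,0,0.57,255,56.4,-57.3,0,0.57,255,56.4,-57.3,0,0.57,255,56.4,-57.3,0,0.57,255,56.4,-57.3,0,0.57,255,56.4,-57.3,0,0.57,255,56.4,-57.3,0,0.57,255,56.4,-57.3,0,0.57,255,56.4,-57.3,0,0.57]' 20
cat > st.py <<'E'
from cab import *
s=status.get_state();R=np.array(s["ee_rot"]);T=np.array(s["tool_pos"])
q=T[:2]-C;F=np.array(s["force"])
print("t",s["time"],"cab",(q@X).round(4),(q@Yv).round(4),"z",T[2].round(4),"Fcab",(F[:2]@X).round(2),F.round(2),"turn",round(np.arctan2(R[1,0],R[0,0])-Y,4),"gap",s["finger_gap"],"tilt",R[2].round(3))
def go(x,y,z):
    p=C+x*X+y*Yv;print("shift cm",(R.T@(np.array([*p,z])-T)*100).round(2))
E
python3 - <<'E'
from st import *
go(-.18,0,.2);go(-.18,0,.05)
E
```

```text
time: 1.6
tool_pos: [0.5371, 0.0454, 0.1991]
ee_rot: [[0.963, -0.27, -0.001], [-0.27, -0.963, 0.001], [-0.001, -0.001, -1.0]]
force: [1.3, -0.0, 0.9]
finger_gap: 0.0003
t 1.6 cab -0.1912 -0.0518 z 0.1991 Fcab 1.27 [ 1.31 -0.02  0.86] turn -0.0024 gap 0.00032666648332379123 tilt [-0.001 -0.001 -1.   ]
shift cm [ 1.11 -5.18 -0.09]
shift cm [ 1.12 -5.16 14.91]
```

```bash
python3 -m pendant '[255,1,-5.2,0,0,255,1,-5.2,5,0,255,1,-5.2,10,0,255,1,-5.2,14.9,0,255,1,-5.2,14.9,0,255,1,-5.2,14.9,0]'
python3 - <<'E'
from st import *
snap("top","top1");im=snap("side","side1")
a=im[120:280,280:440];b=cv2.imread("pics/top1.png")[100:260,250:410]
cv2.imwrite("pics/c1.png",cv2.resize(np.hstack([a,b]),None,fx=2.5,fy=2.5,interpolation=cv2.INTER_CUBIC))
E
```

```text
time: 2.35
tool_pos: [0.5617, 0.093, 0.0514]
ee_rot: [[0.963, -0.27, 0.001], [-0.27, -0.963, 0.002], [0.001, -0.002, -1.0]]
force: [0.1, -0.4, -0.0]
finger_gap: 0.0003
t 2.35 cab -0.1802 0.0007 z 0.0514 Fcab 0.22 [ 0.11 -0.43 -0.03] turn -0.0026 gap 0.00026518473592767743 tilt [ 0.001 -0.002 -1.   ]
```

View pics/c1.png

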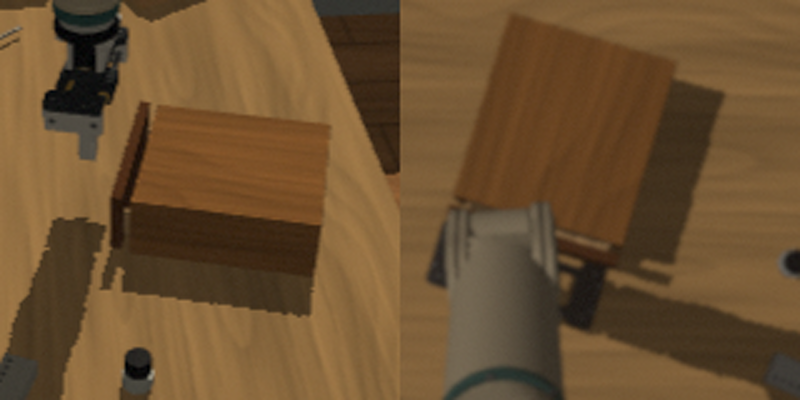

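The fingers stand in front of the panel with a clear gap. I advance gently.

```bash
python3 -m pendant '[255,1.5,0,0,0,255,2.5,0,0,0,255,3,0,0,0,255,3,0,0,0,255,3.0,0,0,0]'; python3 st.py;  python3 -m pendant '[255,0.2,0,0,0,255,0.4,0,0,0,255,0.5,0,0,0,255,0.5,0,0,0]'; python3 st.py
```

```text
time: 3.08
tool_pos: [0.5908, 0.0853, 0.0523]
ee_rot: [[0.963, -0.27, 0.003], [-0.27, -0.963, 0.002], [0.002, -0.003, -1.0]]
force: [1.0, -0.4, -0.1]
finger_gap: 0.0004
t 3.075 cab -0.1501 0.001 z 0.0523 Fcab 1.08 [ 1.01 -0.4  -0.13] turn -0.0022 gap 0.00040994456956491864 tilt [ 0.002 -0.003 -1.   ]
time: 3.58
tool_pos: [0.5957, 0.0839, 0.0523]
ee_rot: [[0.963, -0.27, 0.002], [-0.27, -0.963, 0.002], [0.002, -0.003, -1.0]]
force: [0.5, -0.1, -0.3]
finger_gap: 0.0005
t 3.575 cab -0.1451 0.001 z 0.0523 Fcab 0.49 [ 0.49 -0.05 -0.27] turn -0.0023 gap 0.0004851148712331185 tilt [ 0.002 -0.003 -1.   ]
```

```bash
for i in 1 ; do python3 -m pendant '[255,0.1,0,0,0,255,0.2,0,0,0,255,0.3,0,0,0,255,0.3,0,0,0]'>/dev/null; python3 st.py; python3 -m pendant '[255,0.1,0,0,0,255,0.2,0,0,0,255,0.3,0,0,0,255,0.3,0,0,0]'>/dev/null; python3 st.py; done
```

```text
t 4.075 cab -0.1429 0.001 z 0.0522 Fcab -1.7 [-1.81 -0.16  1.01] turn -0.0022 gap 0.00042961214022364623 tilt [ 0.    -0.002 -1.   ]
t 4.575 cab -0.1424 0.0009 z 0.052 Fcab -7.04 [-6.92  1.38  4.9 ] turn -0.0017 gap 0.0006092845301639962 tilt [-0.004 -0.002 -1.   ]
```

```bash
python3 -m pendant '[255,0.3,0,0,0,255,0.4,0,0,0,255,0.5,0,0,0,255,0.5,0,0,0]'>/dev/null; python3 st.py; python3 -m pendant '[255,0.4,0,0,0,255,0.45,0,0,0,255,0.5,0,0,0,255,0.5,0,0,0]'>/dev/null; python3 st.py
```

```text
t 5.075 cab -0.1407 0.0009 z 0.0517 Fcab -8.51 [-8.3   1.93  5.59] turn -0.0011 gap 0.0005535957551815912 tilt [-0.01  -0.001 -1.   ]
t 5.575 cab -0.1393 0.0009 z 0.0514 Fcab -8.0 [-7.69  2.22  6.74] turn -0.0003 gap 0.00031197019411914194 tilt [-0.017  0.    -1.   ]
```

```bash
python3 -m pendant '[255,0.4,0,-0.1,0,255,0.5,0,-0.2,0,255,0.6,0,-0.2,0,255,0.6,0,-0.2,0]'>/dev/null; python3 st.py
```

```text
t 6.075 cab -0.1385 0.0009 z 0.0515 Fcab -9.03 [-8.44  3.36 -0.2 ] turn 0.0006 gap 0.00042264344247172923 tilt [-0.027  0.002 -1.   ]
```

```bash
python3 -m pendant '[255,0.5,0,-0.1,0,255,0.55,0,-0.2,0,255,0.6,0,-0.2,0,255,0.6,0,-0.2,0]'>/dev/null; python3 st.py
```

```text
t 6.575 cab -0.1385 0.0008 z 0.0516 Fcab -9.5 [-9.05  2.9   0.91] turn 0.0016 gap 0.0008050578758979678 tilt [-0.038  0.004 -0.999]
```

```bash
python3 -m pendant '[255,0.55,0,-0.1,0,255,0.65,0,-0.2,0,255,0.75,0,-0.2,0,255,0.8,0,-0.2,0,255,0.8,0,-0.2,0]'>/dev/null; python3 st.py
```

```text
t 7.2 cab -0.1387 0.0007 z 0.0517 Fcab -14.24 [-13.7    3.9    5.12] turn 0.003 gap 0.0006725919274286371 tilt [-0.053  0.006 -0.999]
```

That was a full push (14 N, no more travel), so I withdraw.

```bash
python3 -m pendant '[255,-1,0,0,0,255,-3,0,0,0,255,-5,0,0,0,255,-7,0,0,0,255,-9,0,0,0,255,-11,0,0,0,255,-12.5,0,0,0,255,-12.5,0,0,0,255,-12.5,0,0,0]'>/dev/null; python3 st.py
python3 - <<'E'
from st import *
snap("top","top2");im=snap("side","side2")
a=im[100:290,230:420];b=cv2.imread("pics/top2.png")[100:290,240:430]
cv2.imwrite("pics/c2.png",cv2.resize(np.hstack([a,b]),None,fx=2.1,fy=2.1,interpolation=cv2.INTER_CUBIC))
E
```

```text
t 8.325 cab -0.2621 0.0005 z 0.0585 Fcab -0.08 [-0.28 -0.68 -0.28] turn 0.0026 gap 0.00042959150963116263 tilt [-0.051  0.006 -0.999]
t 8.325 cab -0.2621 0.0005 z 0.0585 Fcab -0.08 [-0.28 -0.68 -0.28] turn 0.0026 gap 0.00042959150963116263 tilt [-0.051  0.006 -0.999]
```

View pics/c2.png

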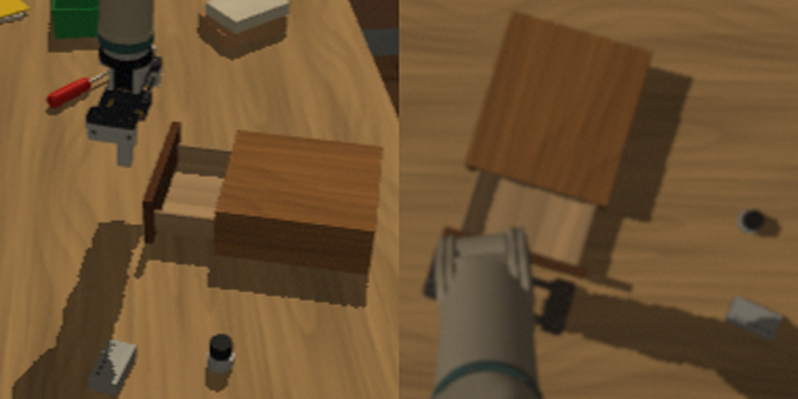

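The drawer has sprung out to about 90 mm. Next is the pot.

```bash
cat >> st.py <<'E'
def gow(x,y,z): print("shift cm",(R.T@(np.array([x,y,z])-T)*100).round(2))
E
python3 - <<'E'
from st import *
gow(*T[:2],.16);gow(.5915,-.227,.16);gow(.5915,-.227,.10);gow(.5915,-.227,.036)
E
```

```text
t 8.425 cab -0.2623 0.0003 z 0.0584 Fcab 0.71 [ 0.69 -0.2  -0.12] turn 0.0024 gap 0.0005155244718632111 tilt [-0.052  0.006 -0.999]
shift cm [ -0.53   0.06 -10.15]
shift cm [ 19.01  30.12 -10.98]
shift cm [19.32 30.08 -4.99]
shift cm [19.66 30.04  1.4 ]
```

```bash
python3 -m pendant '[255,-0.5,0,-6,0,120,-0.5,0,-10,0,0,3.5,6,-10.3,0,0,7.5,12,-10.5,0,0,11.5,18,-10.7,0,0,15.3,24,-10.9,0,0,19,30.1,-11,0,0,19,30.1,-11,0,0,19.3,30.1,-5,0,0,19.3,30.1,-5,0]' 12 >/dev/null
python3 - <<'E'
from st import *
gow(.5915,-.227,.10);gow(.5915,-.227,.036)
snap("top","top3");im=snap("side","side3")
cv2.imwrite("pics/c3.png",cv2.resize(im[200:330,250:420],None,fx=4,fy=4,interpolation=cv2.INTER_CUBIC))
E
```

```text
t 9.675 cab -0.07 -0.3002 z 0.0959 Fcab -0.26 [-0.37 -0.36  0.33] turn 0.0011 gap 0.08701771415796562 tilt [-0.062  0.005 -0.998]
shift cm [ 0.38 -0.04 -0.43]
shift cm [ 0.78 -0.08  5.95]
```

View pics/c3.png

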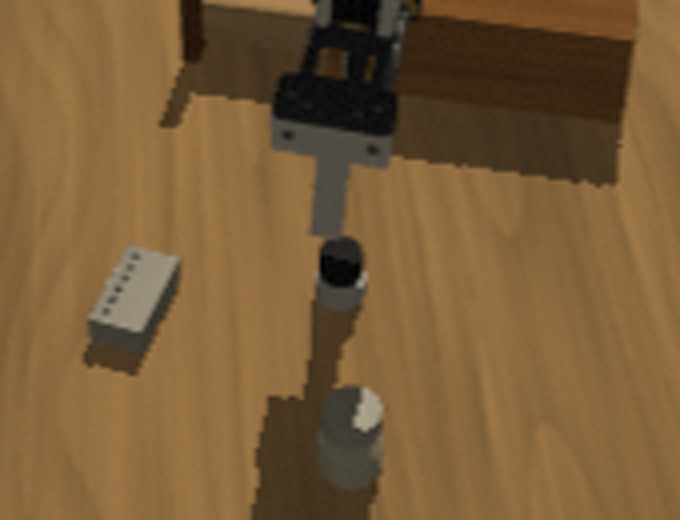

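The jaws straddle the pot, about 4 mm short in x as computed. I descend and grip.

```bash
python3 -m pendant '[0,0.6,-0.1,2,0,0,0.8,-0.1,4,0,0,0.8,-0.1,5.5,0,0,0.8,-0.1,5.9,0,0,0.8,-0.1,5.9,0]' 12 >/dev/null; python3 st.py; python3 -m pendant '[80,0,0,0,0,150,0,0,0,0,255,0,0,0,0,255,0,0,0,0,255,0,0,0,0,255,0,0,0,0]' 12; python3 - <<'E'
from st import *
gow(.5915,-.227,.036)
E
```

```text
t 10.4 cab -0.0614 -0.2988 z 0.0409 Fcab -0.49 [-0.37  0.49  0.46] turn 0.0029 gap 0.09393727193920352 tilt [-0.053  0.006 -0.999]
time: 11.15
tool_pos: [0.5962, -0.2273, 0.0409]
ee_rot: [[0.963, -0.264, -0.053], [-0.264, -0.964, 0.008], [-0.053, 0.006, -0.999]]
force: [0.5, -0.1, 0.6]
finger_gap: 0.0374
t 11.15 cab -0.0614 -0.2987 z 0.0409 Fcab 0.46 [ 0.45 -0.09  0.56] turn 0.0029 gap 0.03736065815875598 tilt [-0.053  0.006 -0.999]
shift cm [-0.43  0.09  0.51]
```

```bash
python3 -m pendant '[130,-0.4,0.1,0.2,0,130,-0.4,0.1,0.5,0,130,-0.4,0.1,0.5,0]' 12 >/dev/null; python3 st.py; python3 -m pendant '[255,0,0,0,0,255,0,0,0,0,255,0,0,0,0,255,0,0,0,0,255,0,0,0,0]' 12 >/dev/null; python3 - <<'E'
from st import *
gow(.5915,-.227,.036)
E
```

```text
t 11.525 cab -0.066 -0.2998 z 0.0358 Fcab -1.57 [-1.41  0.77  0.58] turn 0.0029 gap 0.0459124874530658 tilt [-0.054  0.006 -0.999]
t 12.15 cab -0.0659 -0.2998 z 0.0358 Fcab -0.59 [-0.54  0.26  0.09] turn 0.0028 gap 0.00098261411014229 tilt [-0.054  0.006 -0.999]
shift cm [-0.   -0.01 -0.02]
```

The gap went to 1 mm, so the grasp missed. I look again.

```bash
python3 - <<'E'
from st import *
b=snap("top","top4");im=snap("side","side4")
cv2.imwrite("pics/c4.png",cv2.resize(np.hstack([im[200:330,270:400],b[150:280,360:490]]),None,fx=3,fy=3,interpolation=cv2.INTER_CUBIC))
print("TCP proj side",proj("side",T),"top",proj("top",T))
tip=T+R[:,2]*.014;print("tip proj side",proj("side",tip))
print("knobtop proj from top meas", proj("side",[.5919,-.225,.04]), "pot base", proj("side",[.5919,-.225,0]))
E
```

```text
t 12.15 cab -0.0659 -0.2998 z 0.0358 Fcab -0.59 [-0.54  0.26  0.09] turn 0.0028 gap 0.00098261411014229 tilt [-0.054  0.006 -0.999]
TCP proj side [334.69988755 264.52094226] top [409.0804163  204.75972419]
tip proj side [334.31703196 268.12883432]
knobtop proj from top meas [334.80876189 262.81995569] pot base [334.53598912 273.10069509]
```

View pics/c4.png

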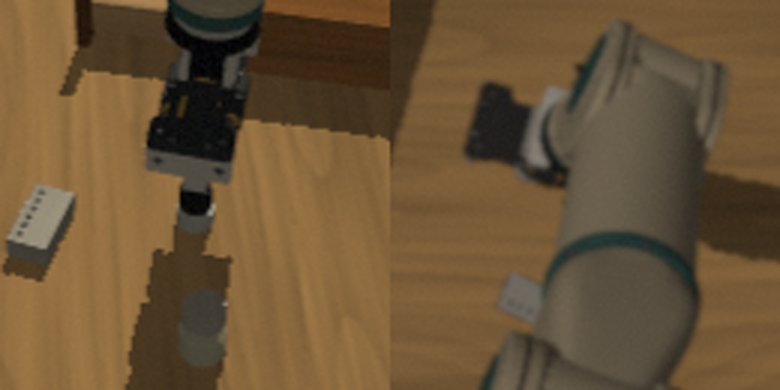

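```bash
python3 - <<'E'
from st import *
print("c1 tip obs (315.2,183.2) pred",proj("side",[.5617,.093,.0374]))
t2=C-.2621*X+.0005*Yv
print("c2 tip obs (289,178) pred",proj("side",[*(t2),.0445]))
t3=C-.07*X-.3002*Yv
for s_ in(.047,.053): print("c3 near tip obs (331.8,258.8) pred",proj("side",[*(t3-Yv*s_-.001*X),.082]))
for z in(.12,.2):print("top4 left end obs 385 pred",proj("top",[*(T[:2]+Yv*.0885),z]))
E
```

```text
t 12.25 cab -0.066 -0.2998 z 0.0358 Fcab -0.24 [-0.22  0.12  0.13] turn 0.0028 gap 0.0005984137962975844 tilt [-0.054  0.006 -0.999]
c1 tip obs (315.2,183.2) pred [315.0254661  188.73389702]
c2 tip obs (289,178) pred [289.48376451 183.89221016]
c3 near tip obs (331.8,258.8) pred [329.76057267 265.49940698]
c3 near tip obs (331.8,258.8) pred [329.32685643 267.28302397]
top4 left end obs 385 pred [383.68544559 193.42985531]
top4 left end obs 385 pred [387.88331031 190.56433653]
```

The measured fingertip sits about 5.5 px (about 20 mm in z) above prediction in three pictures, while x and y match. So the tips really are about 20 mm higher than stated, and they closed just above the knob without moving the pot. I open, go 20 mm lower and grip.

```bash
python3 -m pendant '[90,0,0,-0.3,0,90,0,0,-0.3,0,90,0,0,-0.3,0,90,0,0,-0.3,0,90,0,0,-0.3,0,90,0,0,-0.3,0]' 12 >/dev/null; python3 st.py; python3 -m pendant '[90,0.1,0,1,0,90,0.1,0,1.8,0,90,0.1,0,2.3,0,90,0.1,0,2.3,0,90,0.1,0,2.3,0]' 12 >/dev/null;python3 - <<'E'
from st import *
gow(.5915,-.227,.016)
im=snap("side","side5");b=snap("top","top5")
cv2.imwrite("pics/c5.png",cv2.resize(im[220:300,280:380],None,fx=6,fy=6,interpolation=cv2.INTER_CUBIC))
E
```

```text
t 13.0 cab -0.0658 -0.2998 z 0.0387 Fcab 0.43 [ 0.45  0.02 -0.62] turn 0.0028 gap 0.05710970526061092 tilt [-0.054  0.006 -0.999]
t 13.625 cab -0.0659 -0.3 z 0.0158 Fcab 0.5 [ 0.52 -0.01  0.05] turn 0.0028 gap 0.06070426958606757 tilt [-0.054  0.006 -0.999]
shift cm [-0.   -0.02 -0.02]
```

View pics/c5.png

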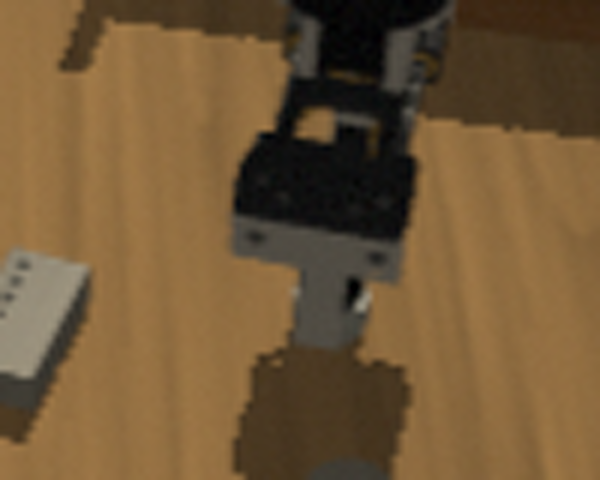

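The near finger now stands beside the knob and in line with it, so I close.

```bash
python3 -m pendant '[255,0,0,0,0,255,0,0,0,0,255,0,0,0,0,255,0,0,0,0,255,0,0,0,0,255,0,0,0,0]' 12 >/dev/null; python3 st.py
```

```text
t 14.475 cab -0.0658 -0.2998 z 0.0161 Fcab 0.82 [ 0.84 -0.04  1.61] turn 0.0029 gap 0.029135692927767166 tilt [-0.053  0.006 -0.999]
```

Gripped: gap 29 mm, as the 30 mm knob requires. I lift.

```bash
python3 -m pendant '[255,0,0,-3,0,255,0,0,-7,0,255,0,0,-11,0,255,0,0,-13,0,255,0,0,-13,0]' 12 >/dev/null; python3 - <<'E'
from st import *
go(-.159,0,.145);go(-.159,0,.09);go(-.159,0,.037)
E
```

```text
t 15.1 cab -0.0577 -0.2993 z 0.1474 Fcab -0.06 [-0.07 -0.04 -1.18] turn 0.0028 gap 0.029106204510817142 tilt [-0.05   0.006 -0.999]
shift cm [-10.02 -29.97   0.56]
shift cm [ -9.75 -30.     6.05]
shift cm [ -9.49 -30.03  11.34]
```

```bash
python3 -m pendant '[255,-2,-4,0,0,255,-4,-9,0,0,255,-6,-15,0,0,255,-8,-21,0.3,0,255,-9.5,-27,0.5,0,255,-10,-30,0.5,0,255,-10,-30,0.5,0,255,-10,-30,0.5,0,255,-10,-30,0.5,0]' 12 >/dev/null; python3 - <<'E'
from st import *
go(-.159,0,.09);go(-.159,0,.037)
im=snap("side","side6");b=snap("top","top6")
cv2.imwrite("pics/c6.png",cv2.resize(im[110:280,250:430],None,fx=4,fy=3.5,interpolation=cv2.INTER_CUBIC))
E
```

```text
t 16.225 cab -0.1583 -0.002 z 0.1451 Fcab 0.43 [ 0.55  0.37 -1.01] turn -0.0004 gap 0.029102308351290736 tilt [-0.05   0.007 -0.999]
shift cm [ 0.21 -0.24  5.51]
shift cm [ 0.47 -0.28 10.8 ]
```

View pics/c6.png

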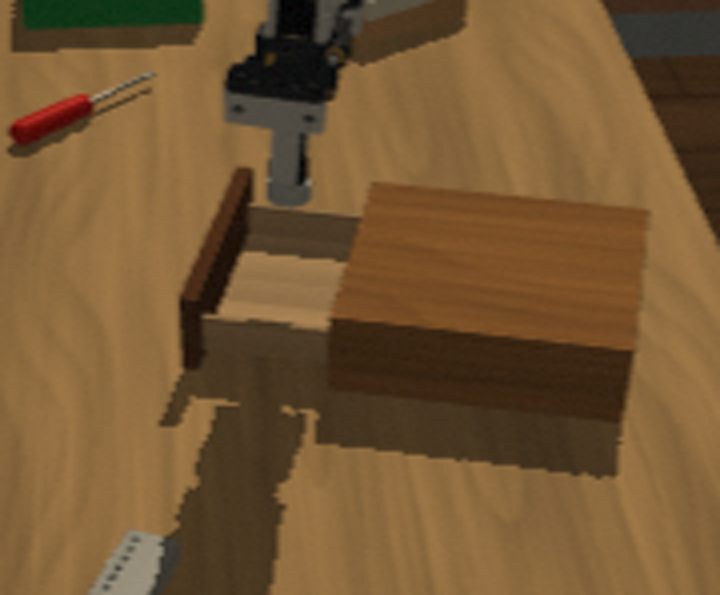

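The pot is held above the open tray. I lower it.

```bash
python3 -m pendant '[255,0.2,-0.2,3,0,255,0.3,-0.2,6,0,255,0.4,-0.3,8.5,0,255,0.5,-0.3,10,0,255,0.5,-0.3,10.5,0,255,0.5,-0.3,10.5,0]' 12 >/dev/null; python3 - <<'E'
from st import *
go(-.159,0,.036)
E
```

```text
t 17.075 cab -0.1581 0.0009 z 0.0406 Fcab 0.37 [ 0.39  0.01 -0.96] turn -0.0001 gap 0.028736054416193875 tilt [-0.049  0.007 -0.999]
shift cm [-0.06  0.08  0.46]
```

```bash
python3 -m pendant '[255,0,0,0.2,0,255,0,0,0.4,0,255,0,0,0.45,0,255,0,0,0.45,0]' 12 >/dev/null; python3 st.py; python3 -m pendant '[150,0,0,0,0,130,0,0,0,0,110,0,0,0,0,110,0,0,0,0,110,0,0,0,0]' 12 >/dev/null; python3 st.py;  python3 -m pendant '[110,0,0,-2,0,110,0,0,-6,0,110,0,0,-11,0,110,0,0,-13,0,110,0,0,-13,0]' 12 >/dev/null; python3 st.py
```

```text
t 17.575 cab -0.1583 0.0009 z 0.0362 Fcab -0.37 [-0.25  0.49 -1.63] turn -0.0001 gap 0.02879047864581625 tilt [-0.049  0.006 -0.999]
t 18.2 cab -0.1583 0.0008 z 0.0362 Fcab 0.7 [0.74 0.06 0.29] turn -0.0001 gap 0.053432062209461076 tilt [-0.049  0.006 -0.999]
t 18.825 cab -0.1508 0.0022 z 0.1676 Fcab -0.76 [-0.73  0.19  0.08] turn -0.0 gap 0.05355247299044516 tilt [-0.046  0.005 -0.999]
```

```bash
python3 -m pendant '[110,-3,0,0,0,255,-7,0,0,0,255,-11,0,0,0,255,-12,0,0,0,255,-12,0,0,0]' 12 >/dev/null; python3 - <<'E'
from st import *
go(-.27,0,.1);go(-.27,0,.05)
im=snap("side","side7");b=snap("top","top7")
cv2.imwrite("pics/c7.png",cv2.resize(im[110:280,230:410],None,fx=4,fy=3.5,interpolation=cv2.INTER_CUBIC))
E
```

```text
t 19.45 cab -0.2706 0.0022 z 0.1727 Fcab 0.55 [ 0.67  0.36 -0.07] turn 0.0004 gap 0.01701138762325193 tilt [-0.046  0.005 -0.999]
shift cm [0.4  0.18 7.26]
shift cm [ 0.63  0.15 12.25]
```

View pics/c7.png

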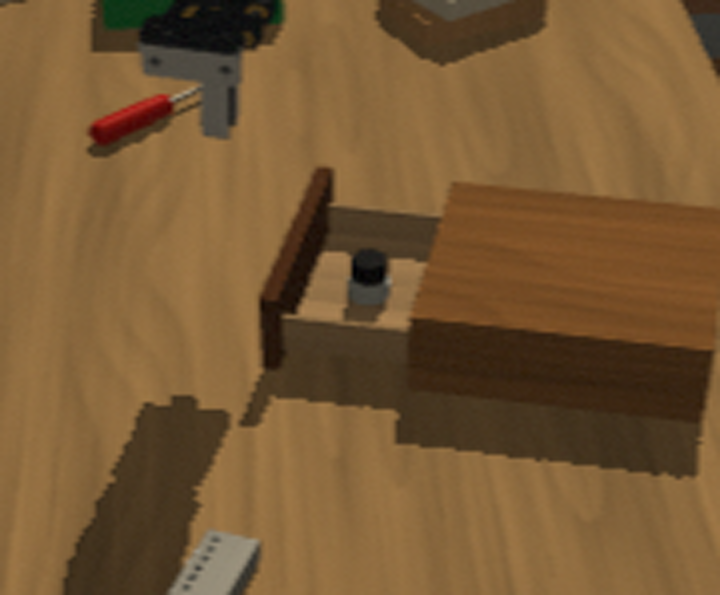

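The pot stands upright on the tray floor, released. I descend in front of the panel and push it shut.

```bash
python3 -m pendant '[255,0.4,0.2,5,0,255,0.5,0.2,9,0,255,0.6,0.2,11.5,0,255,0.6,0.2,11.5,0,255,0.6,0.2,11.5,0]' 12 >/dev/null; python3 st.py; python3 -m pendant '[255,1,0,0,0,255,2,0,-0.1,0,255,3,0,-0.15,0,255,3.5,0,-0.2,0,255,4,0,-0.2,0,255,4.5,0,-0.2,0,255,5,0,-0.25,0,255,5.5,0,-0.25,0,255,6,0,-0.3,0,255,6.5,0,-0.3,0,255,7,0,-0.3,0]' >/dev/null; python3 st.py
```

```text
t 20.175 cab -0.2671 -0.0003 z 0.0581 Fcab 0.12 [ 0.06 -0.25  0.74] turn -0.0016 gap 0.0003524584095863084 tilt [-0.044  0.005 -0.999]
t 21.55 cab -0.201 -0.0007 z 0.0578 Fcab -6.38 [-6.48  0.51  6.83] turn -0.0007 gap 0.0007037845416888424 tilt [-0.051  0.006 -0.999]
```

```bash
python3 -m pendant '[255,0.5,0,-0.2,0,255,1,0,-0.3,0,255,1.5,0,-0.3,0,255,2,0,-0.35,0,255,2.5,0,-0.35,0,255,3,0,-0.4,0,255,3.5,0,-0.4,0,255,4,0,-0.45,0,255,4.5,0,-0.45,0,255,5,0,-0.5,0,255,5.2,0,-0.5,0]' >/dev/null; python3 st.py
```

```text
t 22.925 cab -0.1545 -0.0011 z 0.0586 Fcab -8.35 [-7.84  2.95  0.32] turn 0.0003 gap 0.0007024227577171116 tilt [-0.062  0.008 -0.998]
```

```bash
python3 -m pendant '[255,0.5,0,-0.1,0,255,0.8,0,-0.15,0,255,1.1,0,-0.2,0,255,1.4,0,-0.2,0,255,1.7,0,-0.25,0,255,1.9,0,-0.25,0,255,2.0,0,-0.3,0,255,2.05,0,-0.3,0,255,2.05,0,-0.3,0]' >/dev/null; python3 st.py
```

```text
t 24.05 cab -0.1402 -0.0012 z 0.0587 Fcab -8.76 [-8.34  2.72 -0.57] turn 0.0014 gap 0.0006980413137090186 tilt [-0.074  0.01  -0.997]
```

```bash
python3 -m pendant '[255,0.5,0,-0.1,0,255,0.6,0,-0.15,0,255,0.7,0,-0.15,0,255,0.8,0,-0.2,0,255,0.85,0,-0.2,0,255,0.85,0,-0.2,0]' >/dev/null; python3 st.py
```

```text
t 24.8 cab -0.1392 -0.0013 z 0.0587 Fcab -11.46 [-10.91   3.53   3.77] turn 0.0025 gap 0.0007643486787913666 tilt [-0.089  0.013 -0.996]
```

```bash
python3 -m pendant '[255,0.6,0,-0.15,0,255,0.75,0,-0.2,0,255,0.8,0,-0.2,0,255,0.8,0,-0.2,0]' >/dev/null; python3 st.py; python3 -m pendant '[255,-0.3,0,0,0,255,-0.8,0,0,0,255,-1.5,0,0,0,255,-3,0,0,0,255,-6,0,0,0,255,-10,0,0,0,255,-12,0,0,0,255,-12,0,0,0]' >/dev/null;python3 - <<'E'
from st import *
im=snap("side","side8");b=snap("top","top8")
cv2.imwrite("pics/c8.png",cv2.resize(np.hstack([im[100:290,230:420],b[100:290,240:430]]),None,fx=2.1,fy=2.1,interpolation=cv2.INTER_CUBIC))
E
```

```text
t 25.3 cab -0.1395 -0.0013 z 0.0589 Fcab -13.51 [-13.22   2.87   5.83] turn 0.0038 gap 0.0006430243070128076 tilt [-0.105  0.015 -0.994]
t 26.3 cab -0.2596 -0.0015 z 0.0719 Fcab 0.17 [ 0.34  0.59 -0.48] turn 0.0051 gap 0.0005179534206085848 tilt [-0.105  0.015 -0.994]
```

View pics/c8.png

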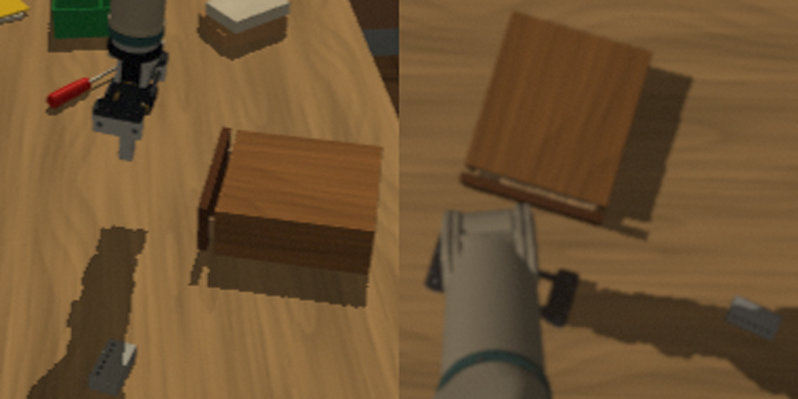

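The drawer stayed shut after the arm withdrew, and the arm is clear. I hold a moment, check that nothing changes, and hand in.

```bash
python3 -m pendant '[255,0,0,-3,0,255,0,0,-6,0,255,0,0,-6,0,255,0,0,-6,0]' >/dev/null; python3 - <<'E'
from st import *
a=cv2.imread("pics/side8.png");b=snap("side","side9")
d=lambda p,q,s:cv2.absdiff(p,q)[s].mean()
print("front diff",d(a,b,np.s_[150:220,322:345]))
a=cv2.imread("pics/side0.png")
print("front vs start",d(a,b,np.s_[165:225,322:345]),"driver",d(a,b,np.s_[128:155,245:275]),"jar",d(a,b,np.s_[295:325,325:350]),"pickup",d(a,b,np.s_[260:292,268:298]))
workorder.hand_in()
E
```

```text
t 26.9 cab -0.2508 -0.001 z 0.1308 Fcab 0.02 [-0.13 -0.53 -0.14] turn 0.0029 gap 0.0003266054715316537 tilt [-0.103  0.015 -0.995]
front diff 1.467287784679089
front vs start 2.3420289855072465 driver 2.5987654320987654 jar 2.489777777777778 pickup 31.053125
the job is handed in; nothing more can be done
```

I handed the job in at about 27 s, with the volume control standing in the tray and the drawer latched shut.

- **Drawer opened:** I tripped the latch with about 14 N along the pressing direction, and the drawer sprang fully out.
- **Control placed:** A picture after release showed it upright on the tray floor. I did not see it again once the drawer was shut.
- **Drawer closed:** The last push read about 13.5 N (about 15 N in total). The arm then withdrew, and pictures 0.6 s apart showed the drawer staying shut with nothing touching it. All forces I read stayed below 20 N, though I only read them at the end of each move.

These checks failed or disagreed:
- **First grasp missed:** The fingers closed just above the knob because the fingertips sat about 20 mm higher in the images than the stated geometry gives. I went 20 mm lower and gripped it properly, with the gap at 29 mm.
- **Tool tilt:** The tool picked up about 6° of tilt during the pushes, with no visible effect.
- **Pickup check:** The before/after image comparison matched for the jar and screwdriver but not for the pickup. The arm's shadow lies over the pickup in the last picture I viewed, and the arm never went near it. I did not measure its position again, so that check is not a clean confirmation.

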